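Free the stuck honey jar from the condiment caddy

TASK

The yellow-capped spice jar in the marble condiment caddy has slumped against the honey jar: stand it upright again in its own bay and let go of it. Then take the honey jar by its lid and rock it from side to side until it works free of its tight rubber-lipped cup (pulled straight up, it would bring the whole caddy with it), and raise it just clear. Finish while still holding it there, upright and straight above the cup with its foot about a finger's breadth over the rim, so that drips fall back into the cup; the caddy stays down where it is and everything else stays standing in its place.

Things in the scene. Friction and masses are not known exactly. Their poses are not given: they have to be found in the camera images.
- caddy: Loose marble board 150 (x) by 340 (y) by 18 mm, 2.8 kg, origin at the centre of its underside, z up. Along y a lane of three bays: 6 mm wire rails at x = -31 and +31 mm, cross wires at y = -158, -88, -18 mm, all with tops 33 mm above the board. A round oak cup stands at the +y end. Only its weight holds it down: pulling straight up on the stuck honey jar with about 25 N lifts its +y end.
- cup_rim (a point): Centre of the oak cup's rim, 115 mm along +y from the caddy's origin, 42 mm above its underside; axes as the caddy's. The cup is 96 mm across outside, 75 mm inside, 24 mm high. In it eight sprung black rubber lobes, 17 mm above the board, grip the honey jar all round, 8 N each, giving way up to 3.5 mm: about 60 N against a straight pull, far less while the jar is rocked.
- jar_bay (a point): Middle of the bay in which the yellow-capped jar belongs, on the board's top (26 mm along +y from the caddy's origin, 18 mm above its underside); axes as the caddy's. The bay is free from 41 mm to -y (cross wire) to 41 mm to +y (cup).
- honey_jar: Glass honey jar, 65 mm across, 86 mm high, about 0.33 kg, foot on the marble in the oak cup. Origin at the centre of its underside, z up. Its dark brown lid, the top 11 mm, 65 mm across, is fixed; the glass just below is narrower. It can lean 0.1 to 0.15 rad to any side about its foot (1 to 2 N m) and creeps up if raised slowly meanwhile. Free of the lobes after 21 mm, of the rim after 24 mm.
- yellow_jar: Spice jar with a yellow cap, 44 mm across, 120 mm high, about 0.33 kg. Origin at the centre of its underside, z along its axis to the cap. The cap, 40 mm across, is the part from 92 to 120 mm. At the start it leans about 0.6 rad from upright towards the caddy's +y, foot on the board, cap against the edge of the honey jar's lid.
- stove_cover: Fixed wooden board, 540 (x) by 620 (y) mm, that covers the hob's burners; everything stands on it. Origin at the centre of its underside, at hob level; its top is 38 mm above that.
- red_jar: Spice jar with a red cap, 40 mm in diameter, 106 mm high, upright in one of the other two bays. Origin at the centre of its underside.
- green_jar: Spice jar with a green cap, 40 mm in diameter, 106 mm high, upright in the remaining bay. Origin at the centre of its underside.
- pepper_mill: Turned wooden pepper mill, 58 mm in diameter, 170 mm high, standing behind the caddy. Origin at the centre of its underside.
- salt_shaker: Glass salt shaker with a steel top, 44 mm in diameter, 90 mm high, standing behind the caddy. Origin at the centre of its underside.
- mug: Two-coloured mug, 105 mm high, standing to the right of the caddy. Origin at the centre of its underside.
There are look-alikes about, which are no part of the job. What is shaped like the green_jar but purple is not meant.

How it is judged:
By the outcome, as a careful person would: the job done as asked, in the order asked, and still so for the second after the job is handed in, while the arm keeps its last pose, push and grip.
It also fails if it takes over 58 s, if anything falls off the work surface, if the arm or the gripper's body presses on something with over 40 N, if the wrist force passes 120 N, or if a joint passes its speed limit or range.

ROBOT

A 7-joint arm with a two-finger parallel gripper is mounted at the origin on a cart in front of the work surface, level with it; the furniture and walls round the work are solid. World frame = base frame: x ahead of the robot, y to its left, z up, the work surface at z = 0. Lengths are in mm, angles in rad, forces in N, time in s.
With the tool pointing down it reaches from about 425 to 800 mm from the base axis. Payload 8.3 kg.
Tool frame: the origin (TCP) lies midway between the tips of the shut fingers; the grasp point (between the pads) lies 19 mm behind it; z points along the fingers, y is the line along which they close (so a half turn about z gives the same grasp; the last joint's range is limited). The gripper opens to 85 mm and grips with 20 to 120 N. Pads are 22 mm wide; open, the fingers measure 114 mm over their backs; the gripper's body (76 mm by 85 mm) begins 54 mm behind the grasp point. The pads swing forward as they close: fully open they stand 13 mm farther back than shut.
Start: joints at [1.088, 0.383, 0.016, 1.37, -0.006, 1.388, -0.046], TCP at [254.77, -570.697, 231.279] pointing down, gripper open.
Joint ranges: [-2.95, 2.95], [-0.25, 2.06], [-1.52, 1.56], [0.18, 2.33], [-1.44, 4.58], [0.02, 2.06], [-3.01, 3.01]. Speed limits (rad/s): [2.39, 2.39, 3.01, 3.01, 3.14, 3.14, 3.14].

INTERFACE

Orientations are given as [roll, pitch, yaw] about the fixed x, y, z axes, in that order (R = Rz(yaw) Ry(pitch) Rx(roll)).
In Python, from workcell import readout, vision, ticket gives the robot as it stands.
- The arm moves only by the tool apply_moves, never from a script. Its argument "moves" is a list that holds one entry, the list of rows, each a list of 5 numbers: the shift along the tool's x, y, z in cm, then the turn about the tool's z in degrees, then the finger opening in cm, from 0 to 8.54. In form: [[[dx, dy, dz, twist, fingers], ...]]. A call has 1 to 10 rows; each row is the pose to reach, as a shift and turn from the pose commanded when the call began, along the tool's axes at that moment; what a row does not reach only later rows make up. A row lasts 1/8 s, in which the tool goes at most 62.5 mm and 10.7 degrees, less where a joint would pass 70% of its speed; a pose out of reach is approached as far as the arm can. A call with a gripper value outside its range is refused whole. The fingers move at their own pace and stop on an object; the grip force is fixed at half the most. Time passes only in rows, so rows that repeat a pose let the fingers close. It gives the time, the measured TCP pose, the force, the opening and the grip force at its end, in the units of the state.
- readout.get_state(): the state, without advancing time (a new reading comes with each control period).
- vision.snapshot(name): name is "scene" or "side" or "wrist"; returns (picture, depth): 400x640x3 uint8, red, green, blue; 400x640 float32, mm along the optical axis (not along the pixel's ray), 0 where there is no reading.
- vision.calibration(name): a dict with "fx", "fy", "cx", "cy" (pixels), "extrinsics" (4x4, takes a point from world to camera coordinates). Camera axes: x right, y down, z forward; pixel columns grow to the right and rows downward; lengths in mm; the calibration is good to about 2 mm. A picture is of the moment at which its call begins: read the wrist's pose just before it. calibration takes no time and is no camera call; for the wrist camera it gives the pose at the moment of the call.
- ticket.sign_off(): hands the job in; it is judged then, once.
The state is a dict: "time_s": time; "qpos": joint angles; "joint_velocities": joint speeds; "joint_efforts": joint torques, N m; "tool_pos": TCP position; "tcp_rot": TCP orientation; "wrist_force": force on the tool from outside, world axes, zero at the start; "ft_torque": the same for the moment, N m; "gripper_width": finger opening in mm; "grip_force": force on a finger pad.
Only numpy, scipy, OpenCV 4.12 (cv2) and the standard library are available. Lean on these libraries where they do the work, as an engineer would, in place of code of your own. Each camera call takes 0.05 s, during which the arm holds its last target. There are 200 camera calls.

## Working session

There is one attempt and no reset: what is moved stays moved. The work goes in short steps, Python scripts to look and compute and a tool call to move; the robot and the scene stay as the last step left them, time stands still between calls to the robot, and variables do not carry over. Pictures are saved under pics/ and viewed, at most 10 in all, crops included, and the job is handed in when it is done.

Besides the shell and the picture viewer there is one more tool, called after ">>>" as name(argument=value, ...), one argument or row to a line, values as JSON. apply_moves: Moves the arm, as the interface text tells. Its arguments: {"type":"object","properties":{"moves":{"type":"array"}},"required":["moves"]}

```bash
mkdir -p pics; ls
cat > h.py <<'E'
import numpy as np, cv2
from workcell import readout, vision, ticket
def snap(n,f=None):
    c=vision.calibration(n); p,d=vision.snapshot(n)
    if f: cv2.imwrite('pics/'+f,p[:,:,::-1])
    return p,d,c
def pts(d,c):
    v,u=np.mgrid[:d.shape[0],:d.shape[1]]
    P=np.stack([(u-c['cx'])/c['fx']*d,(v-c['cy'])/c['fy']*d,d],-1)
    T=np.linalg.inv(np.array(c['extrinsics']))
    W=P@T[:3,:3].T+T[:3,3]; W[d<=0]=np.nan
    return W
E
python3 - <<'E'
from h import *
for n in['scene','side']:
    p,d,c=snap(n,n+'0.png'); np.savez(n+'0.npz',p=p,W=pts(d,c))
    T=np.linalg.inv(np.array(c['extrinsics'])); print(n,c['fx'],T.round(2).tolist(),(d>0).mean())
a=cv2.imread('pics/scene0.png');b=cv2.imread('pics/side0.png')
s=readout.get_state();print(s['time_s'],s['tool_pos'],s['tcp_rot'],s['gripper_width'])
E
```

```text
pics
scene 402.273764655552 [[0.49, -0.36, 0.79, -349.27], [-0.87, -0.19, 0.45, -897.33], [-0.01, -0.91, -0.41, 577.5], [0.0, 0.0, 0.0, 1.0]] 0.9960625
side 488.2400000926974 [[-0.95, -0.12, 0.28, 208.43], [-0.31, 0.42, -0.86, 861.02], [-0.02, -0.9, -0.43, 699.29], [0.0, 0.0, 0.0, 1.0]] 0.99606640625
0.1 [ 254.58063809 -570.30022726  230.37657789] [-3.13982618e+00  3.44706530e-05  4.19849486e-01] 85.66971028289343
```

View pics/scene0.png

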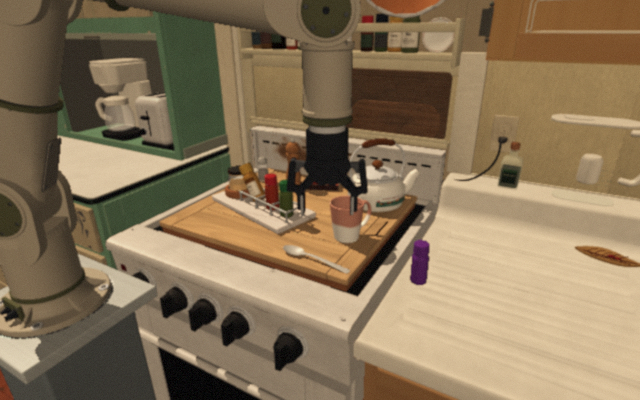

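View pics/side0.png

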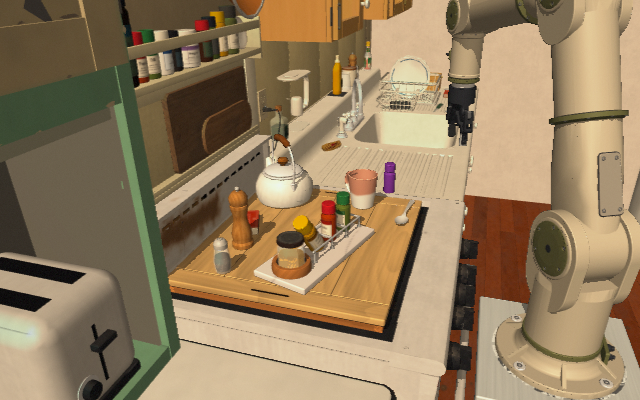

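Side view: honey jar lid at (291,240), yellow cap at (303,227), red at (328,210) and green at (343,205). Possible confusions are the purple jar at (389,178), the yellow bottle at (337,75), a red-capped jar behind the mill at (254,222) and the shelf jars at (140-230,40). I choose the jars on the marble caddy.

Run:
```python
from h import *
z=np.load('side0.npz');p=z['p'];W=z['W']
cv2.imwrite('pics/crop1.png',cv2.resize(p[180:300,230:390,::-1],None,fx=5,fy=5,interpolation=cv2.INTER_CUBIC)[:600])
hsv=cv2.cvtColor(p,cv2.COLOR_RGB2HSV)
H,S,V=[hsv[...,i].astype(int) for i in range(3)]
roi=np.zeros(H.shape,bool);roi[185:295,225:385]=1
z_=W[...,2]
# marble top
m=roi&(S<40)&(V>150)&(abs(z_-56)<6)
P=W[m];print('marble n',m.sum(),np.median(P[:,2]))
print(cv2.minAreaRect(P[:,:2].astype(np.float32)), )
for n,mm in dict(yel=(H>20)&(H<32)&(S>200)&(V>150),red=((H<5)|(H>175))&(S>180),grn=(H>45)&(H<80)&(S>120)).items():
    k=roi&mm&(z_>60); nn,l,st,ce=cv2.connectedComponentsWithStats(k.astype(np.uint8))
    for i in range(1,nn):
        if st[i,4]>25:
            Q=W[l==i];print(n,ce[i].round(),st[i,4],np.median(Q,0).round(),'min',Q.min(0).round(),'max',Q.max(0).round())
k=roi&(V<70)&(z_>100)&(z_<160)
nn,l,st,ce=cv2.connectedComponentsWithStats(k.astype(np.uint8))
for i in range(1,nn):
    if st[i,4]>60:
        Q=W[l==i];t=Q[Q[:,2]>np.percentile(Q[:,2],95)-4];print('dark',ce[i].round(),st[i,4],cv2.minEnclosingCircle(t[:,:2].astype(np.float32)),np.median(t[:,2]))
```

```text
marble n 32 56.11489421875734
((594.163818359375, -8.028997421264648), (5.571704864501953, 131.0501708984375), 73.77066802978516)
yel [300. 222.] 167 [ 574. -100.  164.] min [ 556. -118.  150.] max [593. -84. 176.]
red [328. 207.] 172 [ 541. -213.  157.] min [ 525. -241.  136.] max [ 560. -203.  164.]
red [326. 222.] 29 [ 543. -206.  116.] min [ 534. -214.  110.] max [ 560. -203.  121.]
grn [342. 198.] 148 [ 520. -278.  156.] min [ 505. -302.  138.] max [ 538. -270.  166.]
grn [340. 212.] 26 [ 523. -272.  116.] min [ 513. -276.  110.] max [ 537. -267.  121.]
dark [290. 240.] 345 ((584.6990356445312, -56.15107345581055), 32.37529754638672) 142.76533809099305
```

View pics/crop1.png

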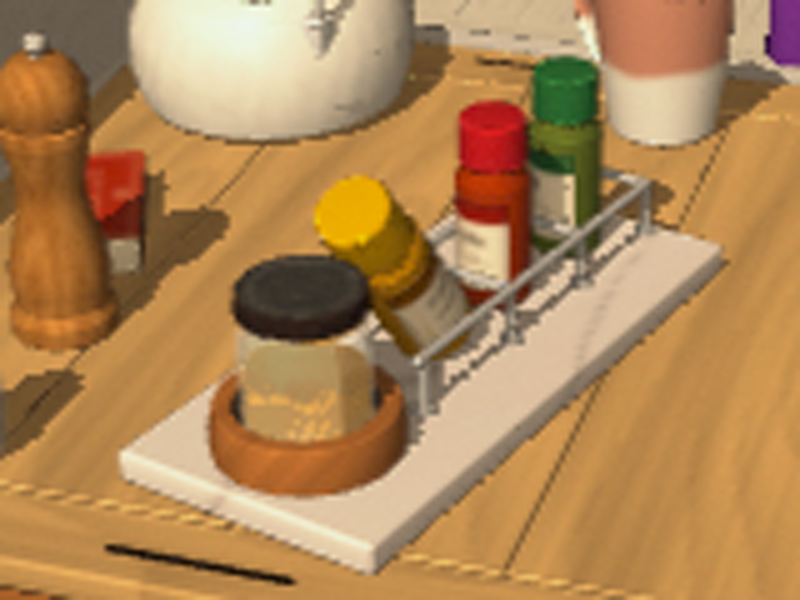

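The crop confirms the choice: the yellow cap (crop 355,210) leans on the dark lid of the honey jar (300,290), with the red (490,130) and green (565,90) jars beside it. Now I need the caddy's pose.

Run:
```python
from h import *
z=np.load('side0.npz');p=z['p'];W=z['W'];x,y,zz=W[...,0],W[...,1],W[...,2]
roi=np.zeros(x.shape,bool);roi[185:300,225:385]=1
hsv=cv2.cvtColor(p,cv2.COLOR_RGB2HSV)
m=roi&(zz>52)&(zz<60)&(hsv[...,1]<70)
nn,l,st,ce=cv2.connectedComponentsWithStats(m.astype(np.uint8))
P=W[m];print(m.sum());print(cv2.minAreaRect(P[:,:2].astype(np.float32)))
# top-view extents along candidate yaw
for yaw in np.radians(np.arange(-30,-9,2)):
    ex=np.array([np.cos(yaw),np.sin(yaw)]);ey=np.array([-ex[1],ex[0]])
    print(round(np.degrees(yaw)),[np.percentile(P[:,:2]@e,[0.5,99.5]).round(1).tolist() for e in(ex,ey)])
H,S,V=[hsv[...,i].astype(int) for i in range(3)]
for n,mm in dict(red=((H<5)|(H>175))&(S>180),grn=(H>45)&(H<80)&(S>120)).items():
    t=W[roi&mm&(zz>159)];print(n,len(t),cv2.minEnclosingCircle(t[:,:2].astype(np.float32)),np.median(t[:,2]))
c=vision.calibration('side');e=np.array(c['extrinsics'])
k=roi&(H>20)&(H<32)&(S>200)&(V>110)&(zz>120)
Q=W[k]
np.set_printoptions(suppress=True,precision=1)
# flat cap face: brightest pixels; plane fit
f=roi&(H>20)&(H<32)&(S>200)&(V>200)&(zz>120);F=W[f];u,s,vt=np.linalg.svd(F-F.mean(0));print('face',len(F),F.mean(0),s,vt[2],F.min(0),F.max(0))
print('cap',len(Q),Q.min(0),Q.max(0))
```

```text
1169
((687.7813720703125, -245.8636474609375), (488.0746765136719, 483.7528381347656), 85.37073516845703)
-30 [[456.7, 1029.1], [-156.1, 309.5]]
-28 [[466.1, 1029.7], [-179.0, 288.7]]
-26 [[474.8, 1029.0], [-201.7, 267.8]]
-24 [[483.0, 1027.0], [-224.1, 246.7]]
-22 [[490.3, 1023.8], [-246.2, 225.2]]
-20 [[496.7, 1019.4], [-268.1, 203.3]]
-18 [[502.1, 1013.7], [-289.6, 181.4]]
-16 [[505.7, 1006.8], [-310.6, 159.6]]
-14 [[502.4, 998.6], [-331.4, 140.5]]
-12 [[497.3, 989.2], [-351.7, 122.2]]
-10 [[491.0, 978.3], [-371.5, 103.8]]
red 75 ((544.6049194335938, -221.80560302734375), 19.857873916625977) 162.52864375170384
grn 65 ((522.5598754882812, -288.09149169921875), 17.99276351928711) 162.63078186081793
face 155 [ 575.5 -101.1  164.5] [118.  116.5  21.6] [-0.2 -0.5 -0.8] [ 557.1 -118.4  154.4] [593.3 -84.8 175.7]
cap 222 [ 552.7 -118.4  133.2] [593.3 -83.7 175.7]
```

Run:
```python
from h import *
np.set_printoptions(suppress=True,precision=1)
z=np.load('side0.npz');p=z['p'];W=z['W'];x,y,zz=W[...,0],W[...,1],W[...,2]
hsv=cv2.cvtColor(p,cv2.COLOR_RGB2HSV)
yaw=np.radians(-15);ex=np.array([np.cos(yaw),np.sin(yaw)]);ey=np.array([-ex[1],ex[0]])
c0=np.array([584.7,-56.1])-115*ey
R=W[...,:2]-c0;a=R@ex;b=R@ey
m=(abs(a)<100)&(abs(b)<195)&(zz>53)&(zz<59)
print(m.sum(),cv2.minAreaRect(W[m][:,:2].astype(np.float32)))
A,B=a[m],b[m]
lo=[(bb,A[(B>bb)&(B<bb+20)].min(),A[(B>bb)&(B<bb+20)].max()) for bb in range(-170,160,20) if ((B>bb)&(B<bb+20)).sum()>3]
print(np.array(lo)); print(np.percentile(B,[0,1,99,100]))
```

```text
1809 ((554.7064208984375, -169.1688995361328), (344.4902648925781, 151.8531951904297), 74.34583282470703)
[[-170.   -76.7   -7.4]
 [-150.   -75.8  -11.8]
 [-130.   -75.7   74.8]
 [-110.   -76.    73. ]
 [ -90.   -75.8   57.2]
 [ -70.   -74.9  -13.9]
 [ -50.   -74.     5.7]
 [ -30.   -74.1   -6.5]
 [ -10.   -74.3   45.2]
 [  10.   -73.6   32.8]
 [  30.   -75.2   17.5]
 [  50.   -74.2  -14.5]
 [  70.   -73.5   77.2]
 [  90.   -72.5   76.5]
 [ 110.   -73.6   75.6]
 [ 130.   -72.5   76.4]
 [ 150.   -73.    77.4]]
[-174.  -164.7  166.6  170.6]
```

>>> apply_moves(
  moves=[
    [[4.8, -2.9, 0, -5, 8.5], [9.6, -5.8, 0, -10, 8.5], [14.4, -8.7, 0, -15, 8.5], [19.2, -11.7, 0, -20, 8.5], [24, -14.6, 0, -26, 8.5], [28.8, -17.5, 0, -31, 8.5], [33.6, -20.4, 0, -37, 8.5], [38.3, -23.3, 0, -42, 8.5], [43.1, -26.2, 0, -47, 8.5], [47.9, -29.1, 0, -50.3, 8.5]],
  ],
)

```text
time_s: 1.35
tool_pos: [574.1, -108.3, 231.0]
tcp_rot: [-3.141, 0.0, 1.3]
wrist_force: [1.6, -0.1, -1.0]
gripper_width: 85.1
grip_force: 0.0
```

```bash
cat >> h.py <<'E'
def look(n,f=None):
    p,d,c=snap(n,f);W=pts(d,c);h=cv2.cvtColor(p,cv2.COLOR_RGB2HSV);H,S,V=[h[...,i].astype(int) for i in range(3)]
    return p,W,H,S,V
def delta(t,yaw):
    s=readout.get_state();q=np.array(s['tool_pos']);r=s['tcp_rot']
    from scipy.spatial.transform import Rotation as R
    return R.from_euler('xyz',r).as_matrix().T@(np.array(t)-q)/10,-np.degrees(yaw-r[2])
E
python3 - <<'E'
from h import *
np.set_printoptions(suppress=True,precision=1)
p,W,H,S,V=look('wrist','w1.png')
zz=W[...,2];x=W[...,0];y=W[...,1]
near=(abs(x-570)<120)&(abs(y+120)<150)
f=near&(H>20)&(H<32)&(S>200)&(zz>125)
F=W[f];print(len(F),F.min(0),F.max(0))
g=f&(V>180);F=W[g];u,s,vt=np.linalg.svd(F-F.mean(0));print('face',len(F),F.mean(0),s,vt[2])
k=near&(V<80)&(abs(zz-142)<5);Q=W[k][:,:2].astype(np.float32);print(len(Q),cv2.minEnclosingCircle(Q),np.median(zz[k]))
E
```

```text
Traceback (most recent call last):
ValueError: zero-size array to reduction operation minimum which has no identity
```

View pics/w1.png

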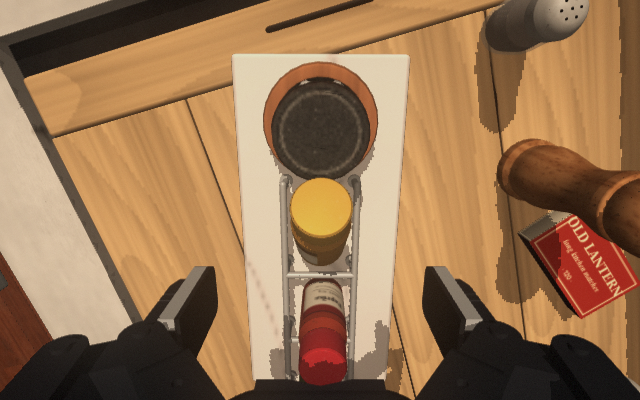

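The wrist view shows the caddy lined up with the tool, the yellow cap at (321,208), the honey lid at (320,130), and the fingers symmetric about column 320.

Run:
```python
from h import *
np.set_printoptions(suppress=True,precision=1)
p,W,H,S,V=look('wrist')
zz=W[...,2];print(W[208,321],W[130,320],W[65,240],p[208,321],H[208,321],S[208,321])
x=W[...,0];y=W[...,1];near=(abs(x-570)<120)&(abs(y+120)<150)
f=near&(H>18)&(H<32)&(S>160)&(V>170)&(zz>140);F=W[f];u,s,vt=np.linalg.svd(F-F.mean(0),full_matrices=False);print('face',len(F),F.mean(0),s,vt[2],F.min(0),F.max(0))
k=near&(V<90)&(abs(zz-142)<5);Q=W[k][:,:2].astype(np.float32);print(len(Q),cv2.minEnclosingCircle(Q),np.median(zz[k]))
print(readout.get_state()['tool_pos'])
n=np.array([.152,.544,.825]);print([delta(F.mean(0)-14*n-[0,0,h],1.2976) for h in(19,)])
```

```text
[579.2 -93.1 158.1] [590.5 -47.6 139.9] [534.2  14.1  37.6] [224 172  72] 20 173
face 2571 [ 576.6 -100.   163.6] [464.4 459.9  31.8] [-0.2 -0.6 -0.8] [ 558.8 -115.3  151.9] [594.7 -84.5 174.9]
6969 ((570.4827270507812, -124.3510513305664), 99.18670654296875) 141.0885585033695
[ 575.8 -101.5  230.7]
[(array([-0.7,  0. ,  9.8]), np.float64(0.6931739171860033))]
```

>>> apply_moves(
  moves=[
    [[-0.7, 0, 4, 0.7, 8.5], [-0.7, 0, 8, 0.7, 8.5], [-0.7, 0, 9.8, 0.7, 8.5], [-0.7, 0, 9.8, 0.7, 6], [-0.7, 0, 9.8, 0.7, 3], [-0.7, 0, 9.8, 0.7, 3], [-0.7, 0, 9.8, 0.7, 3], [-0.7, 0, 9.8, 0.7, 3]],
  ],
)

```text
time_s: 2.45
tool_pos: [572.9, -116.4, 135.2]
tcp_rot: [3.138, -0.0, 1.286]
wrist_force: [0.4, 0.7, 5.8]
gripper_width: 38.9
grip_force: 59.9
```

>>> apply_moves(
  moves=[
    [[-0.6, 0, -0.25, 0, 3], [-1.2, 0, -0.5, 0, 3], [-1.8, 0, -0.65, 0, 3], [-2.4, 0, -0.75, 0, 3], [-3, 0, -0.8, 0, 3], [-3.6, 0, -0.8, 0, 3], [-4.2, 0, -0.75, 0, 3], [-4.2, 0, -0.75, 0, 3]],
  ],
)

```text
time_s: 3.45
tool_pos: [560.7, -155.5, 141.8]
tcp_rot: [3.14, -0.002, 1.287]
wrist_force: [1.4, 5.4, 3.6]
gripper_width: 38.7
grip_force: 60.5
```

Run:
```python
from h import *
p,d,c=snap('side');cv2.imwrite('pics/s2.png',cv2.resize(p[180:300,230:390,::-1],None,fx=5,fy=5,interpolation=cv2.INTER_CUBIC))
s=readout.get_state();print(s['tool_pos'],s['wrist_force'],s['ft_torque'])
```

```text
[ 560.71209313 -155.43453687  141.80656201] [1.61063652 5.56359258 3.35094137] [ 1.65160351 -0.27572094  0.10155534]
```

View pics/s2.png

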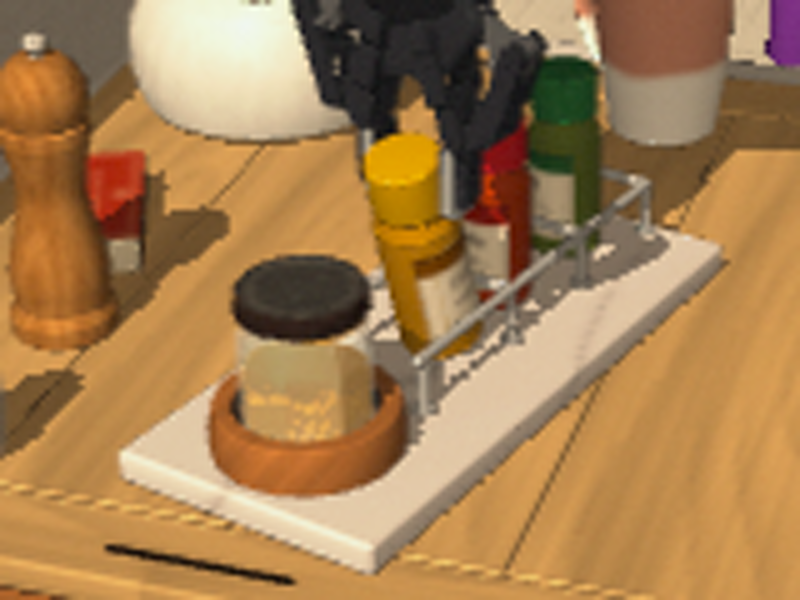

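The jar has pivoted upright to about 0.2 rad of lean (cap at 405,170, foot at 440,330). I'll carry on the same way.

>>> apply_moves(
  moves=[
    [[-0.4, 0, 0, 0, 3], [-0.8, 0, 0.1, 0, 3], [-1.2, 0, 0.15, 0, 3], [-1.6, 0, 0.2, 0, 3], [-1.6, 0, 0.2, 0, 3]],
  ],
)

```text
time_s: 4.12
tool_pos: [557.4, -170.4, 140.6]
tcp_rot: [3.138, -0.003, 1.287]
wrist_force: [3.7, 5.7, 6.1]
gripper_width: 38.0
grip_force: 59.1
```

```bash
cat > yj.py <<'E'
from h import *
np.set_printoptions(suppress=True,precision=2)
def run():
    p,W,H,S,V=look('side')
    cv2.imwrite('pics/s3.png',cv2.resize(p[180:300,230:390,::-1],None,fx=5,fy=5,interpolation=cv2.INTER_CUBIC))
    zz=W[...,2];roi=np.zeros(zz.shape,bool);roi[185:290,270:335]=1
    F=W[roi&(H>20)&(H<32)&(S>200)&(V>200)&(zz>120)]
    u,s,vt=np.linalg.svd(F-F.mean(0),full_matrices=False);print('face',len(F),F.mean(0),vt[2],s,F[:,2].max())
    e=np.array([[np.cos(-.2732),np.sin(-.2732)],[-np.sin(-.2732),np.cos(-.2732)]])
    print('bay rel',e@(F.mean(0)[:2]-[561.7,-144.1]))
    s=readout.get_state();print(s['time_s'],s['tool_pos'],s['wrist_force'],s['ft_torque'])
run()
E
python3 yj.py
```

```text
face 133 [ 560.31 -149.05  173.86] [0.02 0.42 0.91] [132.88  94.11  54.59] 179.81259523579934
bay rel [ 0.   -5.14]
4.175 [ 557.36 -170.41  140.65] [3.62 5.34 6.33] [ 1.86 -0.86  0.21]
```

View pics/s3.png

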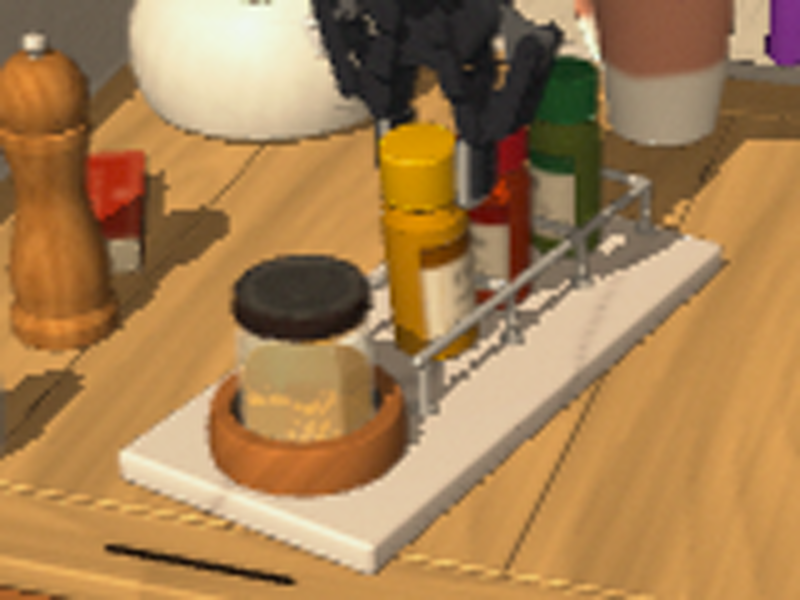

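Jar nearly upright now, about 0.1 rad of lean left (cap at 420,165, foot at 435,345). A little more, then let go.

>>> apply_moves(
  moves=[
    [[-0.3, 0, 0.0, 0, 3], [-0.7, 0, 0.1, 0, 3], [-0.7, 0, 0.1, 0, 3], [-0.7, 0, 0.1, 0, 4.4], [-0.7, 0, 0.1, 0, 6], [-0.7, 0, 0.1, 0, 8.5], [-0.7, 0, 0.1, 0, 8.5], [-0.7, 0, -3, 0, 8.5], [-0.7, 0, -7, 0, 8.5], [-0.7, 0, -9, 0, 8.5]],
  ],
)

```text
time_s: 5.42
tool_pos: [554.1, -179.0, 231.3]
tcp_rot: [3.139, 0.0, 1.286]
wrist_force: [-0.9, -0.5, -0.1]
gripper_width: 84.9
grip_force: 0.0
```

```bash
cat > ck.py <<'E'
from h import *
np.set_printoptions(suppress=True,precision=1)
e=np.array([[np.cos(-.2732),np.sin(-.2732)],[-np.sin(-.2732),np.cos(-.2732)]])
p,W,H,S,V=look('side','s4.png')
cv2.imwrite('pics/s4c.png',cv2.resize(p[180:300,230:390,::-1],None,fx=5,fy=5,interpolation=cv2.INTER_CUBIC))
zz=W[...,2];roi=np.zeros(zz.shape,bool);roi[185:290,270:375]=1
for n,mm in dict(yel=(H>18)&(H<32)&(S>180),red=((H<5)|(H>175))&(S>180),grn=(H>45)&(H<80)&(S>120)).items():
    k=roi&mm&(zz>130)
    if k.sum()<20: continue
    t=W[k];top=np.percentile(t[:,2],97);t=t[t[:,2]>top-4];(cx,cy),r=cv2.minEnclosingCircle(t[:,:2].astype(np.float32))
    print(n,len(t),top,cx,cy,r,'caddy rel',e@(np.array([cx,cy])-[554.7,-169.2]))
roi[:]=0;roi[220:262,270:312]=1
k=roi&(V<75)&(abs(zz-142)<60)&(zz>110);t=W[k];top=np.percentile(t[:,2],97);t=t[t[:,2]>top-4];(c,r)=cv2.minEnclosingCircle(t[:,:2].astype(np.float32));print('lid',len(t),top,c,r,e@(np.array(c)-[554.7,-169.2]))
R=W[...,:2]-[554.7,-169.2];m=(abs(R@e[0])<110)&(abs(R@e[1])<200)&(zz>53)&(zz<59);print('marble',m.sum(),cv2.minAreaRect(W[m][:,:2].astype(np.float32)))
s=readout.get_state();print(s['time_s'],s['tool_pos'],s['tcp_rot'],s['wrist_force'],s['ft_torque'])
E
python3 ck.py
```

```text
yel 102 178.59975028011198 557.242431640625 -160.2238311767578 21.886516571044922 caddy rel [0.  9.3]
red 68 164.3445968590345 541.0507202148438 -222.35289001464844 20.173311233520508 caddy rel [  1.2 -54.9]
grn 53 163.8770596817363 521.1622314453125 -288.5989990234375 18.68688201904297 caddy rel [  -0.1 -124. ]
lid 268 144.711058697693 (585.9508666992188, -58.91463851928711) 32.96342468261719 [  0.3 114.6]
marble 1773 ((554.2872924804688, -171.03057861328125), (345.2991027832031, 152.59393310546875), 74.18920135498047)
5.475 [ 554.8 -179.2  233.4] [3.1 0.  1.3] [-0.2 -0.8  1.7] [ 0. -0.  0.]
```

>>> apply_moves(
  moves=[
    [[1.9, -0.3, 0, -0.6, 8.5], [1.9, -0.3, 4, -0.6, 8.5], [1.9, -0.3, 8, -0.6, 8.5], [1.9, -0.3, 9, -0.6, 8.5], [1.9, -0.3, 9, -0.6, 6], [1.9, -0.3, 9, -0.6, 3], [1.9, -0.3, 9, -0.6, 3], [1.9, -0.3, 9, -0.6, 3], [1.9, -0.3, 8.8, -0.6, 3], [1.9, -0.3, 8.8, -0.6, 3]],
  ],
)

```text
time_s: 6.72
tool_pos: [555.6, -159.6, 140.8]
tcp_rot: [-3.141, -0.0, 1.296]
wrist_force: [-0.9, 0.3, 1.7]
gripper_width: 39.3
grip_force: 60.5
```

>>> apply_moves(
  moves=[
    [[0.5, 0, 0, 0, 3], [1.0, 0, 0, 0, 3], [1.4, 0, 0, 0, 3], [1.4, 0, 0.25, 0, 3], [1.4, 0, 0.25, 0, 4.4], [1.4, 0, 0.25, 0, 6], [1.4, 0, 0.25, 0, 8.5], [1.4, 0, 0.25, 0, 8.5], [1.4, 0, -4, 0, 8.5], [1.4, 0, -9, 0, 8.5]],
  ],
)

```text
time_s: 7.98
tool_pos: [558.9, -146.1, 230.8]
tcp_rot: [-3.139, -0.0, 1.296]
wrist_force: [1.7, -0.2, 0.1]
gripper_width: 85.2
grip_force: 0.0
```

```bash
python3 ck.py
```

```text
yel 98 178.42358113392373 560.1034545898438 -150.87826538085938 20.959638595581055 caddy rel [ 0.3 19.1]
red 68 164.26250372850706 543.2819213867188 -223.59593200683594 20.837635040283203 caddy rel [  3.7 -55.5]
grn 58 164.41092932064254 521.376220703125 -289.3376770019531 19.095674514770508 caddy rel [   0.3 -124.7]
lid 269 144.76722031922583 (585.0432739257812, -59.07350158691406) 32.442562103271484 [ -0.5 114.2]
marble 1758 ((554.0466918945312, -169.81422424316406), (342.23193359375, 153.8496856689453), 73.9641342163086)
8.025 [ 561.9 -146.5  239.3] [ 3.1 -0.   1.3] [ 1.9 -0.2  6.4] [-0.  -0.1  0.1]
```

>>> apply_moves(
  moves=[
    [[4.5, 0.1, 0, 0, 8.5], [9.1, 0.1, 0, 0, 8.5], [9.1, 0.1, 2, 0, 8.5], [9.1, 0.1, 5, 0, 8.5], [9.1, 0.1, 5, 0, 8.5]],
  ],
)

```text
time_s: 8.65
tool_pos: [583.7, -58.9, 178.4]
tcp_rot: [-3.137, 0.001, 1.296]
wrist_force: [0.2, 0.4, 0.6]
gripper_width: 85.0
grip_force: 0.0
```

Run:
```python
from h import *
np.set_printoptions(suppress=True,precision=2)
p,W,H,S,V=look('wrist','w5.png')
zz=W[...,2];roi=(abs(W[...,0]-585)<50)&(abs(W[...,1]+59)<50)
k=roi&(V<110)&(abs(zz-142)<5);t=W[k][:,:2].astype(np.float32)
print(k.sum(),cv2.minEnclosingCircle(t) if k.sum() else 0,np.median(zz[k]))
s=readout.get_state();print(s['tool_pos'],s['tcp_rot'],s['wrist_force'])
print(delta([585.2,-58.8,110],1.2976))
```

```text
9940 ((587.6866455078125, -59.11766815185547), 32.39591979980469) 141.01926112118042
[584.69 -59.02 180.21] [-3.14  0.    1.3 ] [ 0.51 -0.57  0.29]
(array([0.04, 0.06, 7.02]), np.float64(-0.09711795510528495))
```

View pics/w5.png

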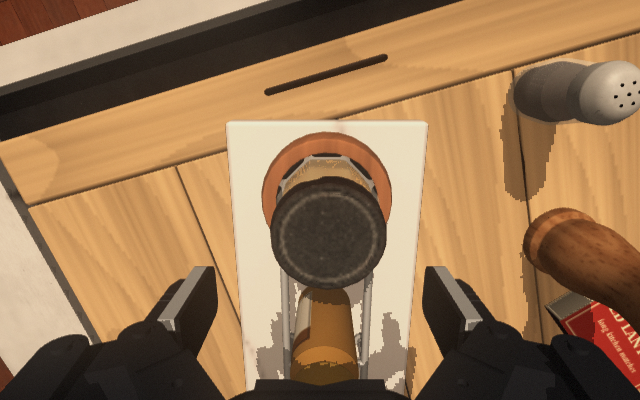

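Lid at (329,232), about 2.5 mm right of the finger midline at column 320, so I'll correct dy by +0.2.

>>> apply_moves(
  moves=[
    [[0, 0.2, 3, 0, 8.5], [0, 0.2, 6, 0, 8.5], [0, 0.2, 6.9, 0, 8.5], [0, 0.2, 6.9, 0, 8.5], [0, 0.2, 6.9, 0, 7], [0, 0.2, 6.9, 0, 5.5], [0, 0.2, 6.9, 0, 5.5], [0, 0.2, 6.9, 0, 5.5]],
  ],
)

```text
time_s: 9.7
tool_pos: [588.2, -59.5, 114.1]
tcp_rot: [3.139, -0.0, 1.296]
wrist_force: [-1.8, 0.8, 8.1]
gripper_width: 63.4
grip_force: 64.2
```

>>> apply_moves(
  moves=[
    [[0.3, 0, 0, 0, 5.5], [0.6, 0, 0, 0, 5.5], [0.8, 0, 0, 0, 5.5], [0.8, 0, 0, 0, 5.5]],
  ],
)

```text
time_s: 10.2
tool_pos: [589.0, -57.5, 114.7]
tcp_rot: [3.139, 0.007, 1.292]
wrist_force: [-11.0, -13.6, 16.6]
gripper_width: 62.9
grip_force: 65.4
```

```bash
python3 -c "
from h import *
s=readout.get_state();print(s['time_s'],s['tool_pos'],s['tcp_rot'],s['wrist_force'],s['ft_torque'])"
```

```text
10.2 [588.98490059 -57.45568589 114.68330546] [3.13943469 0.00657627 1.29154199] [-10.99529745 -13.63182346  16.6368493 ] [-2.57036046  2.66894256  0.45518808]
```

>>> apply_moves(
  moves=[
    [[0.3, 0, -0.2, 0, 5.5], [0.6, 0, -0.4, 0, 5.5], [0.8, 0, -0.5, 0, 5.5], [0.8, 0, -0.5, 0, 5.5]],
  ],
)

```text
time_s: 10.7
tool_pos: [590.6, -50.8, 116.9]
tcp_rot: [3.141, 0.007, 1.291]
wrist_force: [-3.6, -15.0, -1.9]
gripper_width: 63.0
grip_force: 67.1
```

```bash
python3 ck.py|grep -v -e red -e grn
```

```text
yel 7 200.8769303511365 521.7294311523438 -41.7227783203125 4.606705665588379 caddy rel [-66.1 113.9]
lid 69 198.8437786838802 (569.3887939453125, -35.81658172607422) 44.20077133178711 [-21.8 132.4]
marble 1752 ((554.1892700195312, -169.02365112304688), (342.252197265625, 152.0297088623047), 73.4322280883789)
10.75 [590.6 -50.8 116.9] [3.1 0.  1.3] [ -3.4 -14.9  -1.5] [-3.3  0.6  0.3]
```

>>> apply_moves(
  moves=[
    [[-0.5, 0, -0.05, 0, 5.5], [-1.0, 0, -0.1, 0, 5.5], [-1.5, 0, -0.15, 0, 5.5], [-2, 0, -0.2, 0, 5.5], [-2.5, 0, -0.25, 0, 5.5], [-2.9, 0, -0.3, 0, 5.5], [-2.9, 0, -0.3, 0, 5.5]],
  ],
)

```text
time_s: 11.62
tool_pos: [585.1, -67.5, 120.6]
tcp_rot: [3.14, -0.006, 1.3]
wrist_force: [5.7, 7.7, -5.6]
gripper_width: 62.9
grip_force: 68.5
```

>>> apply_moves(
  moves=[
    [[0.5, 0, -0.05, 0, 5.5], [1.0, 0, -0.1, 0, 5.5], [1.5, 0, -0.15, 0, 5.5], [2, 0, -0.2, 0, 5.5], [2.5, 0, -0.25, 0, 5.5], [2.8, 0, -0.3, 0, 5.5], [2.8, 0, -0.3, 0, 5.5]],
  ],
)

```text
time_s: 12.5
tool_pos: [590.2, -49.7, 122.1]
tcp_rot: [-3.14, 0.005, 1.292]
wrist_force: [0.1, -10.9, -7.1]
gripper_width: 63.1
grip_force: 68.1
```

```bash
cat > mb.py <<'E'
from h import *
np.set_printoptions(suppress=True,precision=2)
p,W,H,S,V=look('side')
cv2.imwrite('pics/m.png',cv2.resize(p[180:300,230:390,::-1],None,fx=5,fy=5,interpolation=cv2.INTER_CUBIC))
e=np.array([[np.cos(-.2732),np.sin(-.2732)],[-np.sin(-.2732),np.cos(-.2732)]])
R=W[...,:2]-[554.7,-169.2];a=R@e[0];b=R@e[1];zz=W[...,2]
m=(abs(a)<100)&(abs(b)<195)&(zz>53)&(zz<60)&(S<80)
A,B=a[m],b[m]
f=lambda v,w,lo,hi,g:np.median([g(v[(w>q)&(w<q+12)]) for q in range(lo,hi,12) if ((w>q)&(w<q+12)).sum()>2])
print('edges x- at y -150..-50',f(A,B,-150,-50,np.min),' at 50..150',f(A,B,50,150,np.min),'x+ 70..150',f(A,B,70,150,np.max),'y+',f(B,A,-60,60,np.max))
for lo in(-170,60,100,140):
    k=m&(b>lo)&(b<lo+30);print('z',lo,np.nanmedian(zz[k]),k.sum(),end=' ')
s=readout.get_state();print(s['time_s'],s['tool_pos'],s['tcp_rot'],s['wrist_force'],s['ft_torque'])
E
python3 mb.py
python3 - <<'E'
import sys;sys.path.insert(0,'.')
import numpy as np
z=np.load('side0.npz');W=z['W'];import cv2
S=cv2.cvtColor(z['p'],cv2.COLOR_RGB2HSV)[...,1]
e=np.array([[np.cos(-.2732),np.sin(-.2732)],[-np.sin(-.2732),np.cos(-.2732)]])
R=W[...,:2]-[554.7,-169.2];a=R@e[0];b=R@e[1];zz=W[...,2]
m=(abs(a)<100)&(abs(b)<195)&(zz>53)&(zz<60)&(S<80);A,B=a[m],b[m]
f=lambda v,w,lo,hi,g:np.median([g(v[(w>q)&(w<q+12)]) for q in range(lo,hi,12) if ((w>q)&(w<q+12)).sum()>2])
print('ref',f(A,B,-150,-50,np.min),f(A,B,50,150,np.min),f(A,B,70,150,np.max),f(B,A,-60,60,np.max),[np.nanmedian(zz[m&(b>lo)&(b<lo+30)]) for lo in(-170,60,100,140)])
E
```

```text
edges x- at y -150..-50 -73.79055027353888  at 50..150 -74.06178823550836 x+ 70..150 73.04392580789022 y+ 169.08017660338425
z -170 57.33304596372011 113 z 60 57.07462879588434 133 z 100 57.392176819670226 129 z 140 56.94529381117468 377 12.55 [590.27 -49.62 122.08] [-3.14  0.01  1.29] [  0.1  -11.22  -8.62] [-2.5  -0.15  0.39]
ref -74.46538117302363 -74.44565326487518 73.31703061615265 169.2148556801343 [np.float64(57.03360948466491), np.float64(57.14394436471076), np.float64(57.289819016837725), np.float64(56.94086703455213)]
```

>>> apply_moves(
  moves=[
    [[-0.5, 0, -0.06, 0, 5.5], [-1.0, 0, -0.12, 0, 5.5], [-1.5, 0, -0.18, 0, 5.5], [-2, 0, -0.24, 0, 5.5], [-2.5, 0, -0.3, 0, 5.5], [-2.8, 0, -0.35, 0, 5.5], [-2.8, 0, -0.4, 0, 5.5]],
  ],
)

```text
time_s: 13.42
tool_pos: [584.2, -68.8, 127.3]
tcp_rot: [3.142, -0.004, 1.299]
wrist_force: [3.4, 4.9, -7.3]
gripper_width: 63.2
grip_force: 68.3
```

>>> apply_moves(
  moves=[
    [[0.5, 0, -0.06, 0, 5.5], [1.0, 0, -0.12, 0, 5.5], [1.5, 0, -0.18, 0, 5.5], [2, 0, -0.24, 0, 5.5], [2.5, 0, -0.3, 0, 5.5], [2.8, 0, -0.35, 0, 5.5], [2.8, 0, -0.4, 0, 5.5]],
  ],
)

```text
time_s: 14.3
tool_pos: [591.1, -47.0, 131.5]
tcp_rot: [3.141, 0.003, 1.294]
wrist_force: [-2.2, -4.7, -1.9]
gripper_width: 63.1
grip_force: 69.5
```

```bash
python3 mb.py
```

```text
edges x- at y -150..-50 -73.99125175474012  at 50..150 -74.2792390199199 x+ 70..150 72.21025940847827 y+ 168.4803596611369
z -170 57.33295010299156 112 z 60 57.44282214735142 128 z 100 57.06836734997148 129 z 140 57.025460969442236 370 14.35 [591.16 -47.16 131.51] [3.14 0.   1.29] [-1.89 -4.69  0.37] [-1.39  0.46 -0.  ]
```

View pics/m.png

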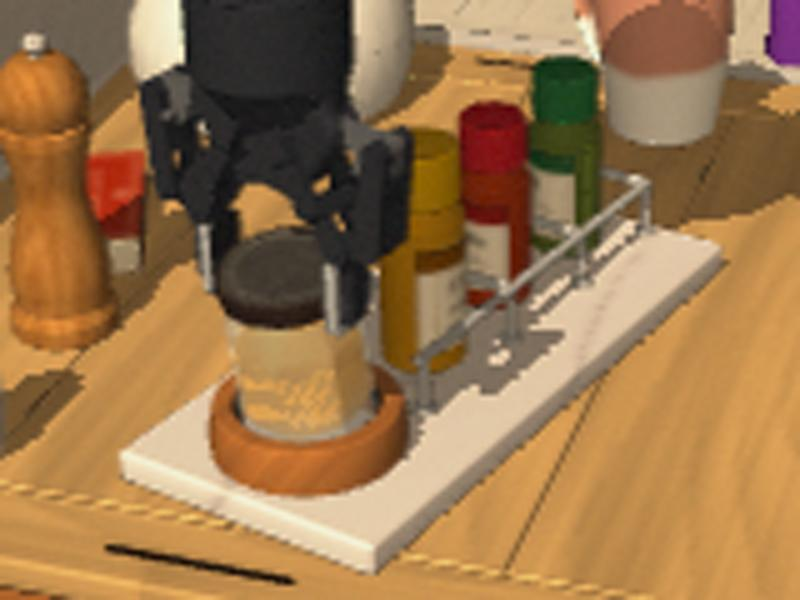

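Raised about 17 mm and leaning towards +y (lid at 270,275; foot still inside the cup at 310,420); the caddy is flat and the other jars are standing. I'll use smaller rocks now, ending upright.

>>> apply_moves(
  moves=[
    [[-0.5, 0, -0.03, 0, 5.5], [-1.0, 0, -0.06, 0, 5.5], [-1.5, 0, -0.1, 0, 5.5], [-2, 0, -0.14, 0, 5.5], [-2.2, 0, -0.18, 0, 5.5], [-1.8, 0, -0.18, 0, 5.5], [-1.4, 0, -0.18, 0, 5.5], [-1.3, 0, -0.18, 0, 5.5]],
  ],
)

```text
time_s: 15.35
tool_pos: [588.5, -57.1, 133.4]
tcp_rot: [3.14, -0.001, 1.297]
wrist_force: [0.9, 1.9, 6.0]
gripper_width: 63.2
grip_force: 70.0
```

```bash
cat > tilt.py <<'E'
from h import *
np.set_printoptions(suppress=True,precision=3)
e=np.array([[np.cos(-.2732),np.sin(-.2732)],[-np.sin(-.2732),np.cos(-.2732)]])
p,W,H,S,V=look('side')
cv2.imwrite('pics/t.png',cv2.resize(p[200:290,250:370,::-1],None,fx=6.6,fy=6.6,interpolation=cv2.INTER_CUBIC))
s=readout.get_state();t=np.array(s['tool_pos'])
zz=W[...,2];r=np.hypot(W[...,0]-t[0],W[...,1]-t[1])
zt=t[2]+30
k=(r<27)&(V<75)&(zz>zt-14)&(zz<zt+14)
P=W[k]
for _ in range(3):
    A=np.c_[(P[:,:2]-t[:2]),np.ones(len(P))];c=np.linalg.lstsq(A,P[:,2],rcond=None)[0];res=P[:,2]-A@c;P=P[abs(res)<max(2,1.5*res.std())]
g=e@c[:2]
print('n',len(P),'top z at tool',c[2],'slope caddy x,y',g,'rms',res.std())
ys=(H>8)&(H<35)&(S>60)&(zz>85)&(zz<zt-14)&(r<45)
Q=W[ys];R=(Q[:,:2]-[554.7,-169.2])@e.T
for a in range(int(zt-74),int(zt-14),8):
    q=R[(Q[:,2]>a)&(Q[:,2]<a+8)]
    if len(q)>15:print(a,len(q),'x',np.percentile(q[:,0],[3,97]),'y',np.percentile(q[:,1],[3,97]))
print(s['time_s'],t,s['tcp_rot'],s['wrist_force'],s['ft_torque'],'tool caddy',e@(t[:2]-[554.7,-169.2]))
E
python3 tilt.py; python3 mb.py
```

```text
n 178 top z at tool 161.16568434242177 slope caddy x,y [ 0.015 -0.022] rms 0.9613341903649449
89 72 x [-31.698  13.361] y [102.24  145.674]
97 87 x [-30.802  15.674] y [100.173 145.639]
105 78 x [-30.829  16.425] y [104.016 145.677]
113 82 x [-32.436  13.786] y [103.377 146.45 ]
121 84 x [-32.158  17.621] y [103.375 146.792]
129 88 x [-31.445  18.185] y [108.707 146.311]
137 80 x [-29.118  19.65 ] y [122.351 145.677]
145 18 x [-34.402   7.173] y [120.832 145.404]
15.4 [588.453 -57.19  133.441] [ 3.14  -0.001  1.297] [1.192 2.22  6.147] [ 0.497 -0.225  0.102] tool caddy [  2.279 116.963]
edges x- at y -150..-50 -74.27600699992249  at 50..150 -74.06373585180356 x+ 70..150 73.00815930382676 y+ 168.62928320209755
z -170 56.965034406816244 115 z 60 56.98402002622828 128 z 100 57.06635004068323 133 z 140 56.940729789986676 371 15.45 [588.44 -57.31 133.45] [ 3.14 -0.    1.3 ] [0.39 2.99 5.92] [ 0.57 -0.24  0.05]
```

>>> apply_moves(
  moves=[
    [[0.4, 0, -0.1, 0, 5.5], [0.7, 0, -0.2, 0, 5.5], [0.3, 0, -0.25, 0, 5.5], [-0.2, 0, -0.3, 0, 5.5], [-0.6, 0, -0.35, 0, 5.5], [-0.9, 0, -0.4, 0, 5.5], [-0.5, 0, -0.4, 0, 5.5], [-0.1, 0, -0.45, 0, 5.5], [-0.1, 0, -0.45, 0, 5.5]],
  ],
)

```text
time_s: 16.58
tool_pos: [587.2, -58.6, 136.9]
tcp_rot: [-3.141, 0.001, 1.296]
wrist_force: [-0.0, 0.1, -3.4]
gripper_width: 63.1
grip_force: 69.3
```

```bash
python3 tilt.py; python3 mb.py|head -1
```

```text
n 166 top z at tool 164.66715926037443 slope caddy x,y [ 0.016 -0.01 ] rms 0.9321246044896259
92 83 x [-31.665  14.761] y [105.147 144.628]
100 77 x [-32.442  11.851] y [103.017 144.871]
108 80 x [-32.552  13.618] y [102.147 144.833]
116 85 x [-32.096  15.581] y [100.945 145.271]
124 81 x [-32.17   15.527] y [101.631 145.006]
132 92 x [-32.125  24.105] y [107.568 144.998]
140 80 x [-31.554  17.804] y [121.253 143.797]
148 26 x [-33.907  37.7  ] y [121.058 142.062]
16.625 [587.2   -58.869 136.892] [-3.141  0.001  1.296] [ 0.787 -0.189 -3.169] [ 0.017  0.052 -0.022] tool caddy [  1.526 115.008]
edges x- at y -150..-50 -74.08186193885592  at 50..150 -73.6087544716736 x+ 70..150 72.28551565075607 y+ 169.14991919628994
```

>>> apply_moves(
  moves=[
    [[0, 0, -0.4, 0, 5.5], [0, 0, -0.8, 0, 5.5], [0, 0, -1.2, 0, 5.5], [0, 0, -1.6, 0, 5.5], [0, 0, -1.6, 0, 5.5], [0, 0, -1.6, 0, 5.5]],
  ],
)

```text
time_s: 17.42
tool_pos: [587.4, -58.5, 153.0]
tcp_rot: [-3.141, -0.0, 1.296]
wrist_force: [-0.4, 0.2, -2.9]
gripper_width: 63.0
grip_force: 69.3
```

```bash
python3 tilt.py; python3 mb.py|head -1
```

```text
n 168 top z at tool 180.69930526979678 slope caddy x,y [ 0.012 -0.029] rms 0.8302229716499219
108 89 x [-32.366  13.94 ] y [102.623 145.679]
116 76 x [-31.904  15.835] y [101.03  144.231]
124 84 x [-32.414  10.835] y [ 99.808 146.068]
132 84 x [-32.342  18.437] y [104.032 145.117]
140 82 x [-32.42   17.124] y [108.656 146.279]
148 88 x [-31.307  17.724] y [109.535 145.612]
156 84 x [-33.214  22.165] y [121.129 144.273]
164 26 x [-31.339  16.798] y [118.173 142.518]
17.475 [587.36  -58.554 152.934] [-3.141 -0.     1.296] [-0.428  0.196 -3.785] [ 0.005  0.034 -0.021] tool caddy [  1.595 115.354]
edges x- at y -150..-50 -74.58407171739658  at 50..150 -74.22186426465618 x+ 70..150 72.99029411862634 y+ 168.8033793391735
```

View pics/m.png

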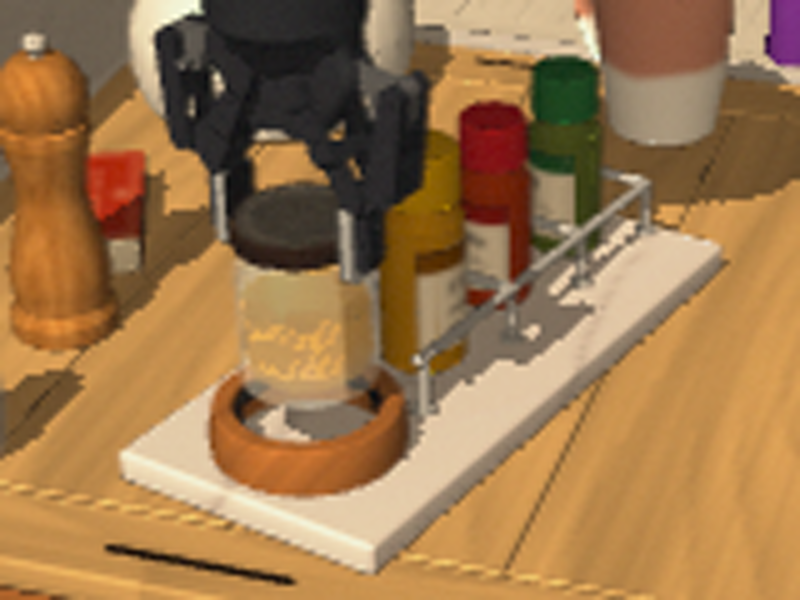

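The honey jar hangs upright over its cup (lid 305,225, foot 310,395), about 15 mm over the rim. The caddy is in place, and the yellow, red and green jars are standing.

```bash
python3 -c "
from workcell import ticket;print(ticket.sign_off())"
```

```text
the job is handed in; nothing more can be done
None
```

The job is handed in after about 17.5 s: the yellow-capped jar stands upright and released in its own bay, and the honey jar is held upright about 15 mm above its cup, with the caddy unmoved and the other jars standing.

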